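Take the humidity logger out of the roll-top drying cabinet

ROBOT

A 7-joint arm with a two-finger parallel gripper is mounted at the origin on the work surface. World frame = base frame: x ahead of the robot, y to its left, z up, the work surface at z = 0. Lengths are in m, angles in rad, forces in N, time in s.
With the tool pointing down it reaches from about 0.425 to 1.025 m from the base axis. Payload 9.4 kg.
Tool frame: the origin (TCP) lies midway between the tips of the shut fingers; the grasp point (between the pads) lies 19 mm behind it (ctrl.hold_point_z is the distance from the TCP to the grasp point, in m); z points along the fingers, y is the line along which they close (so a half turn about z gives the same grasp; the last joint's range is limited). The gripper opens to 93 mm and grips with 3 to 60 N. Pads are 15 mm wide; open, the fingers measure 128 mm over their backs; the gripper's body (75 mm by 188 mm) begins 65 mm behind the grasp point.
Start: joints at [1.202, 0.599, -0.003, 1.599, 0.002, 0.943, -0.08], TCP at [0.209, -0.694, 0.219] pointing down, gripper open.
Joint ranges: [-2.57, 2.57], [-0.35, 1.97], [-1.29, 1.29], [0.11, 2.56], [-1.05, 4.19], [0.11, 1.86], [-2.63, 2.63]. Speed limits (rad/s): [2.22, 2.22, 3.01, 3.01, 3.14, 3.14, 3.14].

INTERFACE

Orientations are given as a unit quaternion [x, y, z, w].
In Python, from bench import state, cams, close_job, ctrl gives the robot as it stands. The module is installed in compiled form; this text tells all that it offers.
- The arm moves only by the shell command python3 -m jog 'ROWS' [OPENING] [FORCE]. ROWS is text: rows parted by semicolons, each of 4 numbers parted by spaces: the shift along the tool's x, y, z in mm, then the turn about the tool's z in degrees. A call has 1 to 20 rows; each row shifts and turns the commanded pose from where the row before left it, along the tool's axes as they then stand; what a row does not reach is not made up. A row lasts 1/10 s, in which the tool goes at most 50 mm and 8.59 degrees, less where a joint would pass 70% of its speed; a pose out of reach is approached as far as the arm can. A call with a gripper value outside its range is refused whole. OPENING is the opening, from -1 (shut) to 1 (fully open), set as the call begins (- or left out, the last holds). The fingers move at their own pace and stop on an object; FORCE is the grip in N (left out, the last holds). Time passes only in rows, so rows that do not move let the fingers close. It gives the time, the measured TCP pose, the force, the opening and the grip force at its end, in the units of the state.
- state(): the state, without advancing time (a new reading comes with each control period).
- cams.capture(name): name is "scene" or "top"; returns (picture, depth): 420x560x3 uint8, red, green, blue; 420x560 float32, m along the optical axis (not along the pixel's ray), 0 where there is no reading.
- cams.get_calibration(name): a dict with "intrinsics" (3x3 intrinsics, pixels), "dist" ([k1, k2, p1, p2, k3] as OpenCV has them; the pictures are not rectified), "R" (3x3) and "t" (3): a world point X has camera coordinates R X + t. Camera axes: x right, y down, z forward; pixel columns grow to the right and rows downward; lengths in m; the calibration is good to about 2 mm. A picture is of the moment at which its call begins. get_calibration takes no time and is no camera call.
- close_job(): hands the job in; it is judged then, once.
Trained networks look in the newest picture that a camera, given by its name, has taken for a name from the list of things; names that differ only in an ending like _2 or _b are one class to them, and where a whole thing is asked for, a point or a joint stands for the part that bears it (a point fixed in the world has none). Each returns a list of dicts, best first, with "confidence" (0 to 1); they miss things now and then, are a little off and sometimes report something else, mostly with a low value. They report only what shows in the picture. A call takes as long as a camera call. They do not tell look-alikes from the thing itself.
- cams.boxes_of(camera, label): "position" ([x, y, z] in m, in world coordinates, good to about 4 mm: the middle of the surface that is visible of it).
The state is a dict: "time_s": time; "qpos": joint angles; "joint_velocities": joint speeds; "joint_torque": joint torques, N m; "eef_pos": TCP position; "eef_rot": TCP orientation; "force": force on the tool from outside, world axes, zero at the start; "moment": the same for the moment, N m; "grip_width": opening from 0.0 (shut) to 1.0 (fully open); "gripper_force": force on a finger pad.
Only numpy, scipy, OpenCV 4.12 (cv2) and the standard library are available. Lean on these libraries where they do the work, as an engineer would, in place of code of your own. Each camera call takes 0.05 s, during which the arm holds its last target. There are 200 camera calls.

TASK

Roll up the cabinet's slatted cover until it stays open by itself and let go of it. Then unhook the white humidity logger hung inside on its keyhole slot - slide it up the sloping panel to the slot's wide end, lift it straight off without forcing it - and lay it face up, flat on the floor of the blue tray, set down rather than dropped. Leave the cover open and the other things on the bench where they are.

Things in the scene. Friction and masses are not known exactly. Their poses are not given: they have to be found in the camera images.
- cabinet: Bench-top roll-top drying cabinet, fixed: white base 364 x 320 x 12 mm, two clear half-round cheeks of radius 182 mm, inner faces 302 mm apart. Origin: centre of its underside, on the bench; x towards its back, y along its width, z up. The cover closes its front (-x) half and turns about the line along y through x = 0, z = 40 mm.
- shutter (a joint): Turn of the slatted cover on its round tracks (rad): 0 closed, 1.4 fully open (front edge at the top, slats gone to the back). Slat faces at radius 174 mm about the line given under cabinet. About 0.5 kg: let go below about 0.7 rad it falls shut, beyond about 1.0 rad it rolls on to its open stop and stays. A few newtons at the handle lift it.
- shutter_handle (a point): Middle of the cover's blue round handle bar, 12 mm thick, 150 mm long, along the cabinet's y, on a post at each end; 29 mm clear between bar and slats. When closed it is 204 mm in front of and 41 mm above the cover's turning line; it travels up and over on a circle of radius 208 mm about that line.
- panel: Sloping black rubber-faced panel inside the cabinet, fixed, 165 (along slope) x 200 x 6 mm, rising 0.5 rad towards the cabinet's back. Origin: centre of its face; x straight up the slope, y along the cabinet's width, z squarely out of the face. A headed steel stud (shank 10 mm, head 20 mm wide, 13.5 mm high in all) stands on it, hidden under the logger.
- logger: White humidity logger with an orange band, 120 x 56 x 32 mm, about 0.22 kg, loose, hanging with its back flat on the panel; rubber friction holds it where it is left. Origin: centre of its back face; x along its 120 mm length (up the slope as hung), y across its 56 mm width, z out of its face (green screen towards +x, two round buttons towards -x).
- keyhole (a point): Centre of the wide 25 x 25 mm end of the logger's keyhole, in its 5 mm back (hollow behind); the 13 mm slot runs 35 mm from here to logger +x. The stud is somewhere in the slot: push the logger 16 to 32 mm along its +x until it stops dead on the stud. There (or backed off 1.5 mm) the head is free in the wide end and the logger lifts off along its z; 20 mm is enough.
- tray: Blue open tray, fixed, 190 (x) x 155 (y) x 22 mm high outside, walls and floor 5 mm thick, inside 180 x 145 mm. Origin: centre of its underside; z up.
- reagent: Bystander: amber bottle 54 mm wide, 120 mm high, standing on the robot's side of the tray. Origin: centre of its underside.
- tip_box: Bystander: yellow box 85 x 120 x 50 mm, on the robot's side of the tray. Origin: centre of its underside.
- beaker: Bystander: glass beaker 70 mm wide, 90 mm high, between cabinet and tray, nearer the robot. Origin: centre of its underside.
- jar: Bystander: white jar with red lid 70 mm wide, 80 mm high, far left. Origin: centre of its underside.
- spatula: Bystander: spatula 180 mm long lying flat, right. Origin: underside, near its middle.
- buffer: Bystander: clear bottle with green cap 60 mm wide, 150 mm high, far right. Origin: centre of its underside.
- tube_rack: Bystander: green block 100 x 70 x 45 mm, far left. Origin: centre of its underside.
Things that resemble listed ones, but are neither listed nor needed, are in the scene too. What is shaped like the tray but grey or pink is not meant.

How it is judged:
By the outcome, as a careful person would: the job done as asked, in the order asked, and still so for the second after the job is handed in, with the robot touching nothing.
It also fails if it takes over 67 s, if anything falls off the work surface, if the arm or the gripper's body presses on something with over 40 N, if the wrist force passes 120 N, or if a joint passes its speed limit or range.

## Working session

There is one attempt and no reset: what is moved stays moved. The work goes in short steps, Python scripts to look and compute and a shell command to move; the robot and the scene stay as the last step left them, time stands still between calls to the robot, and variables do not carry over. Pictures are saved under pics/ and viewed, at most 10 in all, crops included, and the job is handed in when it is done.

```bash
mkdir -p pics
python3 - <<'E'
from bench import state, cams, ctrl
import cv2
s=state();print(s['time_s'],s['eef_pos'],s['eef_rot'],s['grip_width'],ctrl.hold_point_z)
for c in('scene','top'):
    p,d=cams.capture(c);cv2.imwrite(f'pics/{c}0.png',cv2.cvtColor(p,cv2.COLOR_RGB2BGR))
    for l in('cabinet','shutter_handle','panel','logger','tray','beaker','reagent','tip_box'):
        print(c,l,[( [round(float(v),3) for v in r['position']],round(r['confidence'],2)) for r in cams.boxes_of(c,l)[:4]])
E
```

```text
0.0 [ 0.20839966 -0.69389309  0.21774204] [ 9.89373718e-01  1.45392669e-01 -1.89707621e-04 -7.63117139e-04] 0.9978086553852857 0.0188
scene cabinet [([0.678, -0.239, 0.01], 0.81)]
scene shutter_handle [([0.589, -0.212, 0.206], 0.86)]
scene panel [([0.617, -0.199, 0.079], 0.68), ([0.507, 0.172, 0.047], 0.28)]
scene logger [([0.589, -0.195, 0.108], 0.67)]
scene tray [([0.693, 0.191, 0.007], 0.78), ([0.315, 0.618, 0.003], 0.77), ([0.234, 0.326, 0.004], 0.56)]
scene beaker [([0.416, -0.002, 0.064], 0.76), ([0.507, 0.177, 0.048], 0.36)]
scene reagent [([0.545, 0.316, 0.07], 0.85), ([0.618, -0.197, 0.073], 0.37)]
scene tip_box [([0.509, 0.175, 0.046], 0.64)]
top cabinet [([0.605, -0.221, 0.115], 0.93)]
top shutter_handle [([0.543, -0.207, 0.182], 0.97)]
top panel []
top logger []
top tray [([0.685, 0.188, 0.004], 0.88), ([0.312, 0.621, 0.008], 0.8), ([0.228, 0.325, 0.004], 0.71)]
top beaker [([0.405, -0.011, 0.023], 0.67)]
top reagent [([0.527, 0.318, 0.077], 0.71)]
top tip_box [([0.391, -0.445, 0.002], 0.69), ([0.49, 0.177, 0.053], 0.58)]
```

View pics/scene0.png

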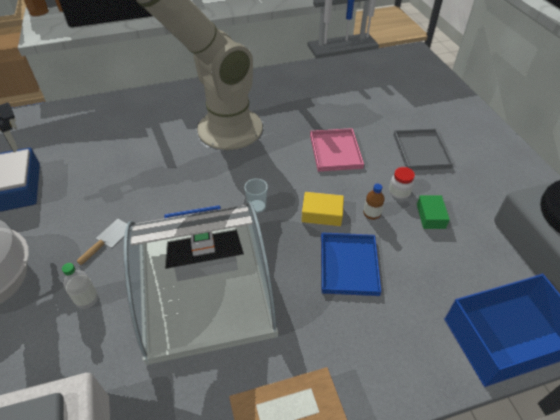

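View pics/top0.png

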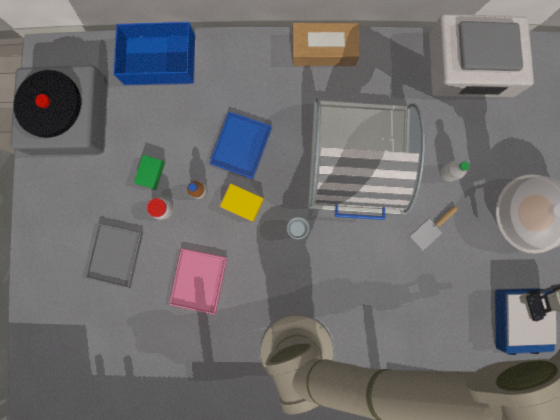

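The scene view is from behind the cabinet, with the robot at the top. Three things look like the tray: the small blue one at scene (350,263) / top (240,145), the pink one at (337,150) and the grey one at (423,150). There is also a deep blue crate at (515,330). The small shallow blue one fits: it's blue, 190x155 mm, with the tip box and reagent on its robot side. The logger is at scene (203,240) and the handle at top (360,211).

```bash
cat > h.py <<'E'
import numpy as np, cv2
from bench import state, cams, ctrl
def cloud(c):
    p,d=cams.capture(c);k=cams.get_calibration(c)
    K=np.array(k['intrinsics']);R=np.array(k['R']);t=np.array(k['t'])
    v,u=np.mgrid[:d.shape[0],:d.shape[1]]
    n=cv2.undistortPoints(np.stack([u,v],-1).reshape(-1,1,2).astype(float),K,np.array(k['dist'])).reshape(*d.shape,2)
    X=np.dstack([n[...,0]*d,n[...,1]*d,d]);W=(X-t)@R
    W[d<=0]=np.nan
    return p,d,W,cv2.cvtColor(p,cv2.COLOR_RGB2HSV)
def pix(c,P):
    k=cams.get_calibration(c);R=np.array(k['R'])
    return cv2.projectPoints(np.array(P,float).reshape(-1,3),cv2.Rodrigues(R)[0],np.array(k['t']),np.array(k['intrinsics']),np.array(k['dist']))[0].reshape(-1,2)
E
cat > a.py <<'E'
from h import *
np.set_printoptions(precision=4,suppress=True)
for c,roi in(('top',(195,225,325,395)),('scene',(200,222,155,230))):
    p,d,W,h=cloud(c);m=(h[...,0]>100)&(h[...,0]<130)&(h[...,1]>130)
    z=np.zeros_like(m);z[roi[0]:roi[1],roi[2]:roi[3]]=1;m&=z
    P=W[m];P=P[~np.isnan(P[:,0])];P=P[P[:,2]>.03];print(c,'handle',len(P),np.median(P,0),P.min(0),P.max(0))
    q=P[:,:2]-P[:,:2].mean(0);print(' dir',np.linalg.svd(q)[2][0])
    # tray
    r=(105,185,200,280) if c=='top' else(225,305,310,390)
    m=(h[...,0]>100)&(h[...,0]<130)&(h[...,1]>130);z[:]=0;z[r[0]:r[1],r[2]:r[3]]=1;m&=z
    P=W[m];P=P[~np.isnan(P[:,0])];P=P[P[:,2]<.04]
    print(c,'tray',cv2.minAreaRect((P[:,:2]*1000).astype(np.float32)),np.percentile(P[:,2],[5,50,95]))
    if c=='scene':
        np.savez('s.npz',p=p,W=W)
        cv2.imwrite('pics/crop1.png',cv2.cvtColor(cv2.resize(p[190:370,110:290],(720,720)[:2],interpolation=cv2.INTER_CUBIC),cv2.COLOR_RGB2BGR)[:600])
        # panel plane (dark)
        m=(h[...,2]<50);z[:]=0;z[225:275,160:250]=1;m&=z;P=W[m];P=P[~np.isnan(P[:,0])];P=P[P[:,2]<.2]
        for _ in range(3):
            ce=P.mean(0);n=np.linalg.svd(P-ce)[2][2];n*=np.sign(n[2]);P=P[abs((P-ce)@n)<.004]
        print('panel',len(P),ce,n,P.min(0),P.max(0),cv2.minAreaRect((P[:,:2]*1000).astype(np.float32)))
    else:
        # cheeks/top rails bounding
        m=np.zeros_like(z);m[95:220,305:425]=1;P=W[m&(W[...,2]>.0)]
        np.savez('t.npz',p=p,W=W)
for y in range(215,262,4): print(y,[ (u,*np.round(np.load('s.npz')['W'][y,u]*1000).tolist()) if 0 else np.round(np.load('s.npz')['W'][y,u]*1000).tolist() for u in (196,204,212)])
E
python3 a.py
```

```text
top handle 157 [ 0.4425 -0.1988  0.0852] [ 0.4329 -0.2783  0.0766] [ 0.4747 -0.1221  0.0954]
 dir [-0.0579 -0.9983]
top tray ((690.7391967773438, 187.85186767578125), (161.2987060546875, 191.58656311035156), 70.44489288330078) [-0.0008  0.0048  0.0208]
scene handle 141 [ 0.4436 -0.1962  0.0865] [ 0.4337 -0.2772  0.0799] [ 0.4539 -0.124   0.0939]
 dir [-0.0695 -0.9976]
scene tray ((687.9342041015625, 185.72494506835938), (154.51596069335938, 194.23634338378906), 70.50794982910156) [0.0021 0.0059 0.0218]
panel 1358 [ 0.5814 -0.1949  0.0812] [-0.4747  0.029   0.8797] [ 0.4938 -0.2938  0.0349] [ 0.6431 -0.0932  0.1141] ((569.68994140625, -192.88009643554688), (194.36412048339844, 138.56826782226562), 85.72712707519531)
215 [[552.0, -194.0, 188.0], [560.0, -175.0, 191.0], [572.0, -156.0, 197.0]]
219 [[575.0, -196.0, 199.0], [581.0, -177.0, 200.0], [592.0, -159.0, 206.0]]
223 [[594.0, -198.0, 207.0], [600.0, -180.0, 208.0], [608.0, -161.0, 210.0]]
227 [[609.0, -201.0, 210.0], [616.0, -182.0, 212.0], [622.0, -164.0, 213.0]]
231 [[624.0, -203.0, 214.0], [628.0, -184.0, 211.0], [468.0, -157.0, 10.0]]
235 [[540.0, -205.0, 97.0], [550.0, -184.0, 100.0], [508.0, -161.0, 41.0]]
239 [[565.0, -207.0, 110.0], [574.0, -187.0, 114.0], [582.0, -167.0, 117.0]]
243 [[587.0, -209.0, 122.0], [588.0, -189.0, 116.0], [591.0, -169.0, 112.0]]
247 [[592.0, -211.0, 112.0], [596.0, -191.0, 109.0], [602.0, -171.0, 110.0]]
251 [[599.0, -213.0, 104.0], [599.0, -193.0, 97.0], [599.0, -173.0, 89.0]]
255 [[603.0, -216.0, 93.0], [614.0, -196.0, 100.0], [623.0, -176.0, 104.0]]
259 [[624.0, -218.0, 105.0], [633.0, -198.0, 110.0], [638.0, -179.0, 109.0]]
```

View pics/crop1.png

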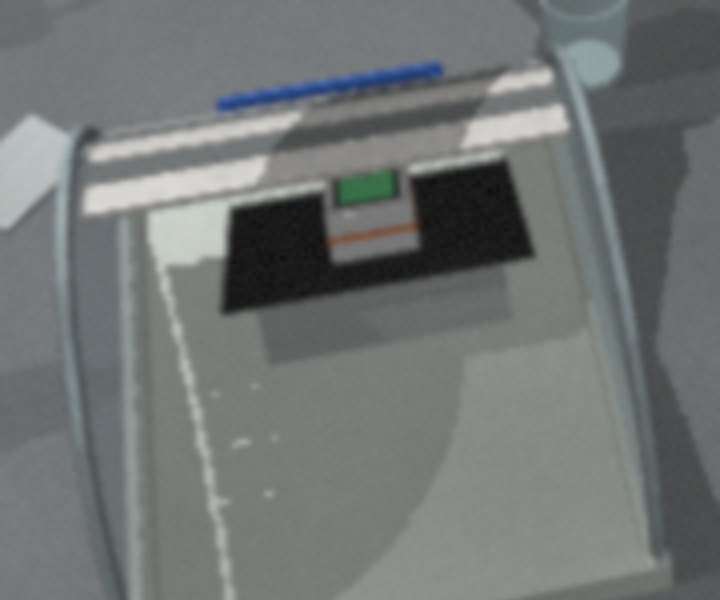

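The crop shows the white logger with its green screen and orange band, hung in the middle of the black panel. The blue handle bar is in front of the slats. I'll push the bar up from its front with the shut fingers, tool y along the cabinet's width. First I align the tool and move in front of the bar.

```bash
python3 -m jog '0 0 0 6.8;0 0 0 6.8;0 0 0 6.7;11 -32 0 0;11 -32 0 0;11 -32 0 0;11 -32 0 0;11 -32 0 0;11 -32 0 0;11 -32 0 0;11 -32 0 0;11 -32 0 0;11 -32 0 0;11 -32 0 0;11 -32 0 0;11 -32 0 0;11 -32 0 0;11 -32 0 0;11 -32 0 0' -1 10
python3 - <<'E'
from h import *
import math
ps=-.062;x=np.array([math.cos(ps),math.sin(ps)]);y=np.array([-x[1],x[0]])
H=np.array([.443,-.199]);s=state();v=H-np.array(s['eef_pos'][:2]);print('to bar: tool x',v@x*1e3,'tool y',-v@y*1e3,'z',s['eef_pos'][2],s['eef_rot'])
E
```

```text
time_s: 2.9
eef_pos: [0.4167, -0.1931, 0.2189]
eef_rot: [1.0, -0.031, 0.0, 0.0]
force: [0.4, -1.0, -1.2]
grip_width: 0.006
gripper_force: 0.0
to bar: tool x 26.60278518336976 tool y 4.243055990566133 z 0.21888697565915294 [ 9.99510575e-01 -3.12805660e-02  3.49349361e-04  1.17297325e-04]
```

```bash
python3 -m jog '-4 1 30 0;0 1 35 0;0 1 35 0;0 1 35 0;0 0 28 0;5 0 0 0;5 0 0 0;3 0 0 0;3 0 0 0;3 0 0 0'
```

```text
time_s: 3.9
eef_pos: [0.4258, -0.1991, 0.0567]
eef_rot: [0.999, -0.032, -0.004, -0.001]
force: [-19.4, -2.1, 12.4]
grip_width: 0.008
gripper_force: 9.8
```

```bash
python3 -m jog '3 0 -10 0;3 0 -10 0;3 0 -10 0;3 0 -10 0;4 0 -10 0;4 0 -9.5 0;5 0 -9.5 0;5 0 -9 0'
```

```text
time_s: 4.7
eef_pos: [0.4577, -0.2011, 0.1352]
eef_rot: [0.999, -0.032, -0.002, -0.0]
force: [-7.8, -1.2, 1.9]
grip_width: 0.004
gripper_force: 3.5
```

```bash
python3 -m jog '7 0 -8.5 0;7 0 -8.5 0;7.5 0 -8 0;8 0 -7.5 0;8 0 -7.5 0;8.5 0 -7 0;8.5 0 -6.5 0;9 0 -6 0;9 0 -5.5 0;9.5 0 -5 0;9.5 0 -5 0;9.5 0 -4.5 0;9.5 0 -4 0'
```

```text
time_s: 6.0
eef_pos: [0.5721, -0.2081, 0.2173]
eef_rot: [1.0, -0.031, 0.0, -0.0]
force: [-0.1, 0.5, -0.2]
grip_width: 0.004
gripper_force: 0.0
```

```bash
python3 -m jog '10 0 -4 0;10 0 -3.5 0;10 0 -3 0;10 0 -2 0;8 0 -1 0'
python3 - <<'E'
from h import *
p,d,W,h=cloud('top');cv2.imwrite('pics/top1.png',cv2.cvtColor(cv2.resize(p[80:260,280:460],(600,600),interpolation=cv2.INTER_CUBIC),cv2.COLOR_RGB2BGR))
E
```

```text
time_s: 6.5
eef_pos: [0.62, -0.211, 0.2307]
eef_rot: [1.0, -0.031, 0.0, 0.0]
force: [-0.3, -0.3, 0.6]
grip_width: 0.005
gripper_force: 0.0
```

View pics/top1.png

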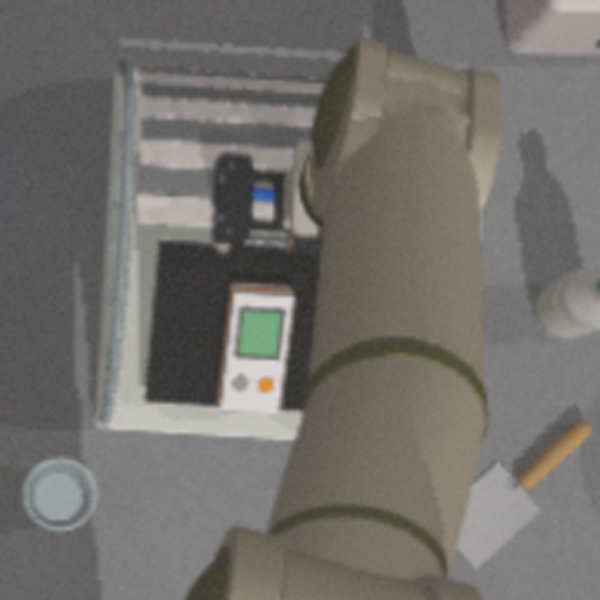

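The crop shows the cover open, with the slats at the back (top of crop). The logger lies free on the panel at crop (220-295, 285-410), screen towards the back.

```bash
cat > lg.py <<'E'
from h import *
import math,sys
np.set_printoptions(precision=4,suppress=True)
ps=-.062;cx=np.array([math.cos(ps),math.sin(ps),0]);cy=np.array([-cx[1],cx[0],0])
px=math.cos(.5)*cx+np.array([0,0,math.sin(.5)]);pz=np.cross(px,cy);B=np.stack([px,cy,pz])
for c in ('top','scene'):
    p,d,W,h=cloud(c)
    C=np.array([.5814,-.1949,.0812]);Q=(W-C)@B.T
    dark=(h[...,2]<60)&(abs(Q[...,0])<.12)&(abs(Q[...,1])<.1)&(abs(Q[...,2])<.012)
    D=Q[dark];z0=np.median(D[:,2]);print(c,'panel',len(D),'z0',z0,'ranges',np.percentile(D,[1,99],axis=0)[:,:2].ravel())
    m=(abs(Q[...,2]-z0-.032)<.006)&(abs(Q[...,0])<.11)&(abs(Q[...,1])<.1)&(h[...,2]>50)
    n,l,st,ce=cv2.connectedComponentsWithStats(m.astype(np.uint8));k=1+np.argmax(st[1:,4]);P=Q[l==k]
    r=cv2.minAreaRect((P[:,:2]*1000).astype(np.float32));print(' face n',len(P),r,'z',np.median(P[:,2])-z0)
    q=np.array([r[0][0]/1e3,r[0][1]/1e3,z0])
    print(' back centre world',C+q@B,' face centre',C+(q+[0,0,.032])@B)
E
python3 lg.py
```

```text
top panel 1123 z0 -0.002179385142733248 ranges [-0.0943 -0.0519  0.0585  0.0955]
 face n 629 ((-32.8997688293457, 2.3070125579833984), (56.731407165527344, 122.07913970947266), 89.807373046875) z 0.03229579583082796
 back centre world [ 0.5538 -0.1909  0.0635]  face centre [ 0.5385 -0.1899  0.0916]
  return _methods._mean(a, axis=axis, dtype=dtype,
  ret = ret.dtype.type(ret / rcount)
Traceback (most recent call last):
  File "lg.py", line 10, in <module>
    D=Q[dark];z0=np.median(D[:,2]);print(c,'panel',len(D),'z0',z0,'ranges',np.percentile(D,[1,99],axis=0)[:,:2].ravel())
                                                                           ~~~~~~~~~~~~~^^^^^^^^^^^^^^^^^
IndexError: index -1 is out of bounds for axis 0 with size 0
```

```bash
python3 -m jog '-20 0 0 0;-20 0 0 0;-20 -8 0 0;-15 -8 0 0;0 0 0 0'; python3 -m jog '0 0 30 0;0 0 30 0;0 0 30 0;0 0 25 0;0 0 0 0' 1 12;  python3 - <<'E'
from h import *
import math
ps=-.062;x=np.array([math.cos(ps),math.sin(ps)]);y=np.array([-x[1],x[0]])
s=state();v=np.array([.546,-.1904])-np.array(s['eef_pos'][:2]);print('tool x',v@x*1e3,'tool y',-v@y*1e3,'z',s['eef_pos'][2])
p,d,W,h=cloud('scene');cv2.imwrite('pics/sc2.png',cv2.cvtColor(cv2.resize(p[150:310,110:290],(675,600),interpolation=cv2.INTER_CUBIC),cv2.COLOR_RGB2BGR))
E
```

```text
time_s: 7.15
eef_pos: [0.5429, -0.1896, 0.2307]
eef_rot: [1.0, -0.031, -0.001, -0.0]
force: [0.4, -0.1, -0.9]
grip_width: 0.006
gripper_force: 0.0
time_s: 7.65
eef_pos: [0.5438, -0.1902, 0.1127]
eef_rot: [1.0, -0.031, -0.003, -0.0]
force: [-0.4, -0.5, -0.2]
grip_width: 0.385
gripper_force: 0.0
tool x 2.194292606175661 tool y 0.07892380212823574 z 0.11269207628813849
```

View pics/sc2.png

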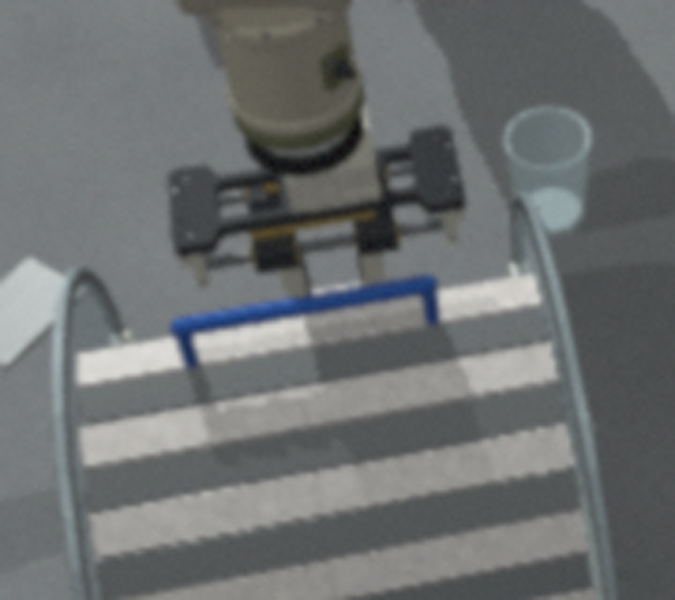

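The cover stays open by itself, with the bar on top at crop (305,305) and the fingers in front of it. I wait for the gripper to finish opening, then go down over the logger.

```bash
python3 -m jog '2 0 0 0;0 0 0 0;0 0 0 0;0 0 0 0;0 0 0 0;0 0 0 0;0 0 0 0;0 0 0 0'; python3 -m jog '0 0 10 0;0 0 10 0;0 0 10 0;0 0 5 0;0 0 4 0;0 0 2 0;0 0 0 0'
```

```text
time_s: 8.5
eef_pos: [0.5472, -0.1905, 0.1156]
eef_rot: [1.0, -0.031, -0.0, 0.0]
force: [0.4, -0.3, -0.1]
grip_width: 0.997
gripper_force: 0.0
time_s: 9.2
eef_pos: [0.5471, -0.1905, 0.0743]
eef_rot: [1.0, -0.031, -0.0, -0.0]
force: [-1.3, -0.2, -0.5]
grip_width: 0.998
gripper_force: 0.0
```

```bash
python3 -m jog '0 0 2 0;0 0 0 0;0 0 0 0;0 0 0 0;0 0 0 0;0 0 0 0;0 0 0 0;0 0 0 0;0 0 0 0;0 0 0 0' -1 20
```

```text
time_s: 10.2
eef_pos: [0.5472, -0.1906, 0.0727]
eef_rot: [1.0, -0.031, -0.0, 0.0]
force: [-0.8, 0.5, 2.4]
grip_width: 0.602
gripper_force: 20.0
```

```bash
python3 -m jog '1.76 0 -0.96 0;1.76 0 -0.96 0;1.76 0 -0.96 0;1.76 0 -0.96 0;1.76 0 -0.96 0;1.76 0 -0.96 0;1.76 0 -0.96 0'; for i in 1 ; do python3 -m jog '1.32 0 -0.72 0;0 0 0 0'; done; python3 -m jog '1.32 0 -0.72 0;0 0 0 0';python3 -m jog '1.32 0 -0.72 0;0 0 0 0'
```

```text
time_s: 10.9
eef_pos: [0.5593, -0.1913, 0.0793]
eef_rot: [1.0, -0.031, -0.0, -0.0]
force: [-3.8, 0.0, -0.5]
grip_width: 0.599
gripper_force: 20.0
time_s: 11.1
eef_pos: [0.5609, -0.1914, 0.0802]
eef_rot: [1.0, -0.031, 0.0, 0.0]
force: [-3.8, 1.1, 1.8]
grip_width: 0.6
gripper_force: 20.0
time_s: 11.3
eef_pos: [0.5621, -0.1915, 0.0809]
eef_rot: [1.0, -0.031, -0.0, 0.0]
force: [-4.8, 0.4, 1.9]
grip_width: 0.604
gripper_force: 20.0
time_s: 11.5
eef_pos: [0.5633, -0.1915, 0.0815]
eef_rot: [1.0, -0.031, -0.0, -0.0]
force: [-5.2, 0.0, 2.0]
grip_width: 0.601
gripper_force: 20.0
```

```bash
for i in 1; do python3 -m jog '1.32 0 -0.72 0;0 0 0 0'; done|sed -n '2p;4p'; python3 -m jog '1.32 0 -0.72 0;0 0 0 0'|sed -n '2p;4p';python3 -m jog '1.32 0 -0.72 0;0 0 0 0'|sed -n '2p;4p';python3 -m jog '1.32 0 -0.72 0;0 0 0 0'|sed -n '2p;4p'
```

```text
eef_pos: [0.5646, -0.1916, 0.0823]
force: [-4.1, 0.5, 1.3]
eef_pos: [0.5659, -0.1917, 0.083]
force: [-4.9, 0.3, 1.9]
eef_pos: [0.5672, -0.1918, 0.0837]
force: [-6.9, 1.4, 1.9]
eef_pos: [0.5686, -0.1918, 0.0844]
force: [-5.1, 1.1, 0.9]
```

```bash
python3 -m jog '1.32 0 -0.72 0;0 0 0 0'|sed -n '2p;4p'; python3 -m jog '1.32 0 -0.72 0;0 0 0 0'|sed -n '2p;4p';python3 -m jog '1.32 0 -0.72 0;0 0 0 0'|sed -n '2p;4p'
```

```text
eef_pos: [0.5694, -0.1919, 0.0848]
force: [-6.5, 0.6, 0.3]
eef_pos: [0.5694, -0.1919, 0.085]
force: [-8.0, 0.0, -3.3]
eef_pos: [0.5694, -0.1919, 0.0851]
force: [-10.2, -0.1, -5.2]
```

Stopped dead after about 25 mm. I back off and lift along the panel normal.

```bash
python3 -m jog '-1.8 0 1 0;-1.6 0 0.8 0;0 0 0 0;0 0 0 0'|sed -n '2p;4p'; python3 -m jog '-0.96 0 -1.76 0;-0.96 0 -1.76 0;0 0 0 0'
```

```text
eef_pos: [0.5693, -0.1919, 0.0848]
force: [-4.2, 0.1, 2.0]
time_s: 13.6
eef_pos: [0.5674, -0.1917, 0.0883]
eef_rot: [1.0, -0.031, 0.0, -0.0]
force: [-2.6, 0.6, -3.1]
grip_width: 0.599
gripper_force: 20.0
```

```bash
python3 -m jog '-0.96 0 -1.76 0;-0.96 0 -1.76 0;-0.96 0 -1.76 0;0 0 0 0'|sed -n '2p;4p'; python3 -m jog '-1.44 0 -2.63 0;-1.44 0 -2.63 0;-1.44 0 -2.63 0;-1.44 0 -2.63 0;-1.44 0 -2.63 0;-1.44 0 -2.63 0;-1.44 0 -2.63 0;0 0 0 0'
```

```text
eef_pos: [0.5652, -0.1918, 0.0941]
force: [1.1, 0.1, -2.4]
time_s: 14.8
eef_pos: [0.5544, -0.191, 0.1123]
eef_rot: [1.0, -0.031, 0.0, 0.0]
force: [1.0, 0.5, -2.6]
grip_width: 0.604
gripper_force: 20.0
```

```bash
python3 -m jog '-10 0 -10 0;-10 0 -15 0;-10 0 -20 0;-5 0 -20 0;0 0 -20 0;0 0 -20 0;0 0 -20 0;0 0 -20 0;0 0 -20 0;0 0 -15 0;0 0 0 0'
python3 - <<'E'
from h import *
p,d,W,h=cloud('scene');cv2.imwrite('pics/sc3.png',cv2.cvtColor(cv2.resize(p[150:310,160:400],(800,533),interpolation=cv2.INTER_CUBIC),cv2.COLOR_RGB2BGR))
E
```

```text
time_s: 15.9
eef_pos: [0.5196, -0.1891, 0.2942]
eef_rot: [1.0, -0.031, 0.002, 0.0]
force: [0.5, 0.2, -2.9]
grip_width: 0.599
gripper_force: 20.0
```

View pics/sc3.png

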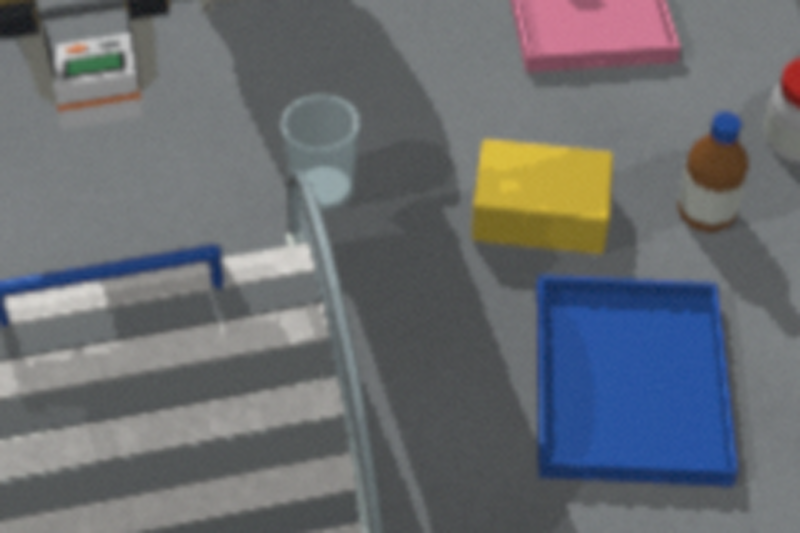

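The crop shows the blue tray, shallow and empty, at crop (635,380), with the tip box and reagent on the robot's side: the right one. The logger is held at crop (95,70). Now I carry it over.

```bash
python3 -m jog '5 -12 0 0;8 -22 0 0;10 -27 0 0;10 -27 0 0;10 -27 0 0;10 -27 0 0;10 -27 0 0;10 -27 0 0;10 -27 0 0;10 -27 0 0;10 -27 0 0;10 -27 0 0;10 -27 0 0;10 -27 0 0;8 -20 0 0;5 -8 0 0;0 0 0 5.3;0 0 0 5.3;0 0 0 5.4;0 0 0 0'
python3 - <<'E'
from h import *
s=state();q=s['eef_rot'];a=2*np.arctan2(q[1],q[0]);x=np.array([np.cos(a),np.sin(a)]);y=np.array([-x[1],x[0]])
v=np.array([.689,.187])-np.array(s['eef_pos'][:2]);print('yaw',np.degrees(a),'tool x',v@x*1e3,'tool y',-v@y*1e3)
E
```

```text
time_s: 17.95
eef_pos: [0.6887, 0.187, 0.2909]
eef_rot: [0.985, -0.171, -0.001, 0.001]
force: [-0.1, 0.3, -2.7]
grip_width: 0.602
gripper_force: 20.0
yaw -19.681401625239396 tool x 0.25461535226441484 tool y -0.04088335270984223
```

```bash
python3 -m jog '0 0 20 0;0 0 30 0;0 0 30 0;0 0 30 0;0 0 30 0;0 0 30 0;0 0 20 0;0 0 15 0;0 0 15 0;0 0 12 0;0 0 0 0;0 0 0 0' - 10; python3 -m jog '0 0 3 0;0 0 3 0;0 0 3 0;0 0 3 0;0 0 0 0'|sed -n '2,6p'
python3 - <<'E'
from h import *
for c in('scene','top'):
    p,d,W,h=cloud(c)
    m=(np.abs(W[...,0]-.689)<.1)&(np.abs(W[...,1]-.187)<.09)&(h[...,1]<60)&(h[...,2]>130)&(W[...,2]>.006)&(W[...,2]<.09)
    P=W[m];x=np.array([.942,-.336]);u=(P[:,:2]-[.689,.187])@x
    for a in np.arange(-.09,.09,.02):
        k=(u>=a)&(u<a+.02);print(c,round(a,2),k.sum(),np.percentile(P[k,2],[10,50,90]).round(3) if k.sum()>3 else '')
    if c=='scene': cv2.imwrite('pics/sc4.png',cv2.cvtColor(cv2.resize(p[200:320,290:410],(600,600),interpolation=cv2.INTER_CUBIC),cv2.COLOR_RGB2BGR))
E
```

```text
time_s: 19.15
eef_pos: [0.6896, 0.1874, 0.0602]
eef_rot: [0.985, -0.17, 0.0, -0.0]
force: [0.4, 1.0, -2.4]
grip_width: 0.598
gripper_force: 10.0
eef_pos: [0.689, 0.1873, 0.0474]
eef_rot: [0.985, -0.17, -0.0, 0.0]
force: [-0.9, -0.2, -2.0]
grip_width: 0.599
gripper_force: 10.0
scene -0.09 0 
scene -0.07 0 
scene -0.05 15 [0.052 0.055 0.057]
scene -0.03 49 [0.058 0.061 0.067]
scene -0.01 8 [0.069 0.073 0.076]
scene 0.01 10 [0.08  0.084 0.088]
scene 0.03 69 [0.079 0.086 0.089]
scene 0.05 75 [0.068 0.072 0.077]
scene 0.07 0 
top -0.09 0 
top -0.07 0 
top -0.05 0 
top -0.03 0 
top -0.01 0 
top 0.01 0 
top 0.03 0 
top 0.05 0 
top 0.07 0
```

View pics/sc4.png

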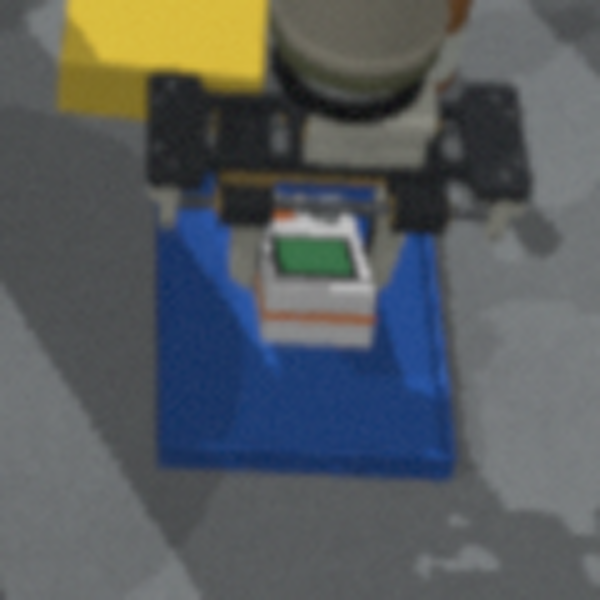

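The crop shows the logger still tilted over the tray floor at crop (320,280), clear of the walls. I lower it so that its low edge touches and it pivots flat in the pads.

```bash
python3 -m jog '0 0 2 0;0 0 2 0;0 0 2 0;0 0 2 0;0 0 2 0;0 0 0 0' - 8|sed -n '2,6p'; python3 -m jog '0 0 2 0;0 0 2 0;0 0 2 0;0 0 2 0;0 0 0 0'|sed -n '2,6p'; python3 -m jog '0 0 2 0;0 0 2 0;0 0 2 0;0 0 0 0'|sed -n '2,6p'
```

```text
eef_pos: [0.6896, 0.1873, 0.0379]
eef_rot: [0.985, -0.17, 0.0, -0.0]
force: [2.2, -0.6, 1.2]
grip_width: 0.602
gripper_force: 8.0
eef_pos: [0.6887, 0.1874, 0.0293]
eef_rot: [0.985, -0.17, -0.001, 0.0]
force: [1.3, 0.3, -1.6]
grip_width: 0.597
gripper_force: 8.0
eef_pos: [0.6889, 0.1874, 0.0235]
eef_rot: [0.985, -0.17, -0.0, 0.0]
force: [0.6, 0.6, -1.9]
grip_width: 0.6
gripper_force: 8.0
```

```bash
python3 -m jog '0 0 2 0;0 0 2 0;0 0 1 0;0 0 0 0'|sed -n '2,6p'; python3 -m jog '0 0 1 0;0 0 1 0;0 0 1 0;0 0 0 0'|sed -n '2,6p';  python3 - <<'E'
from h import *
p,d,W,h=cloud('scene')
m=(np.abs(W[...,0]-.689)<.1)&(np.abs(W[...,1]-.187)<.09)&(h[...,1]<60)&(h[...,2]>130)&(W[...,2]>.006)&(W[...,2]<.09)
P=W[m];x=np.array([.942,-.336]);u=(P[:,:2]-[.689,.187])@x
for a in np.arange(-.09,.09,.02):
    k=(u>=a)&(u<a+.02);print(round(a,2),k.sum(),np.percentile(P[k,2],[10,50,90]).round(3) if k.sum()>3 else '')
E
```

```text
eef_pos: [0.6891, 0.1874, 0.0186]
eef_rot: [0.985, -0.17, -0.0, 0.0]
force: [0.9, 0.6, -0.9]
grip_width: 0.604
gripper_force: 8.0
eef_pos: [0.6892, 0.1874, 0.0157]
eef_rot: [0.985, -0.17, -0.0, 0.0]
force: [1.2, -0.5, -1.3]
grip_width: 0.604
gripper_force: 8.0
-0.09 0 
-0.07 0 
-0.05 18 [0.035 0.037 0.039]
-0.03 63 [0.036 0.039 0.041]
-0.01 14 [0.037 0.04  0.043]
0.01 20 [0.037 0.04  0.041]
0.03 53 [0.038 0.04  0.044]
0.05 33 [0.038 0.041 0.044]
0.07 0
```

```bash
python3 -m jog '0 0 1 0;0 0 1 0;0 0 0 0'|sed -n '2,4p'; python3 -m jog '0 0 1 0;0 0 0.5 0;0 0 0 0'|sed -n '2,4p'
```

```text
eef_pos: [0.6892, 0.1874, 0.0138]
eef_rot: [0.985, -0.17, -0.0, 0.0]
force: [0.2, -0.1, -0.8]
eef_pos: [0.6893, 0.1873, 0.0135]
eef_rot: [0.985, -0.17, 0.0, -0.0]
force: [-1.7, -0.7, 8.5]
```

It's seated flat. I ease off, open partway and go straight up.

```bash
python3 -m jog '0 0 -1 0;0 0 0 0;0 0 0 0' | sed -n '2,4p'; python3 -m jog '0 0 0 0;0 0 0 0;0 0 0 0;0 0 0 0;0 0 0 0;0 0 0 0' 0.6; python3 -m jog '0 0 -5 0;0 0 -15 0;0 0 -30 0;0 0 -30 0;0 0 -30 0;0 0 -30 0;0 0 -30 0;-30 0 -20 0;-30 0 0 0;-30 0 0 0;-30 0 0 0;0 0 0 0'
python3 - <<'E'
from h import *
p,d,W,h=cloud('scene');cv2.imwrite('pics/sc5.png',cv2.cvtColor(cv2.resize(p[120:345,110:410],(800,600),interpolation=cv2.INTER_CUBIC),cv2.COLOR_RGB2BGR))
m=(np.abs(W[...,0]-.689)<.1)&(np.abs(W[...,1]-.187)<.09)&(h[...,1]<60)&(h[...,2]>130)&(W[...,2]>.006)&(W[...,2]<.09)
P=W[m];x=np.array([.942,-.336]);u=(P[:,:2]-[.689,.187])@x
for a in np.arange(-.09,.09,.02):
    k=(u>=a)&(u<a+.02);print(round(a,2),k.sum(),np.percentile(P[k,2],[10,50,90]).round(3) if k.sum()>3 else '')
E
```

```text
eef_pos: [0.689, 0.1875, 0.0135]
eef_rot: [0.985, -0.17, -0.0, 0.0]
force: [-2.0, -0.6, 4.2]
time_s: 23.6
eef_pos: [0.6893, 0.1873, 0.0134]
eef_rot: [0.985, -0.17, -0.0, 0.0]
force: [0.3, -0.3, 0.5]
grip_width: 0.8
gripper_force: 0.0
time_s: 24.8
eef_pos: [0.5727, 0.2296, 0.205]
eef_rot: [0.986, -0.168, -0.001, -0.001]
force: [0.4, 0.3, 0.4]
grip_width: 0.801
gripper_force: 0.0
-0.09 2 
-0.07 87 [0.034 0.037 0.039]
-0.05 86 [0.03  0.037 0.04 ]
-0.03 127 [0.034 0.037 0.04 ]
-0.01 31 [0.035 0.038 0.041]
0.01 27 [0.034 0.037 0.038]
0.03 63 [0.034 0.038 0.04 ]
0.05 40 [0.034 0.037 0.04 ]
0.07 0
```

View pics/sc5.png

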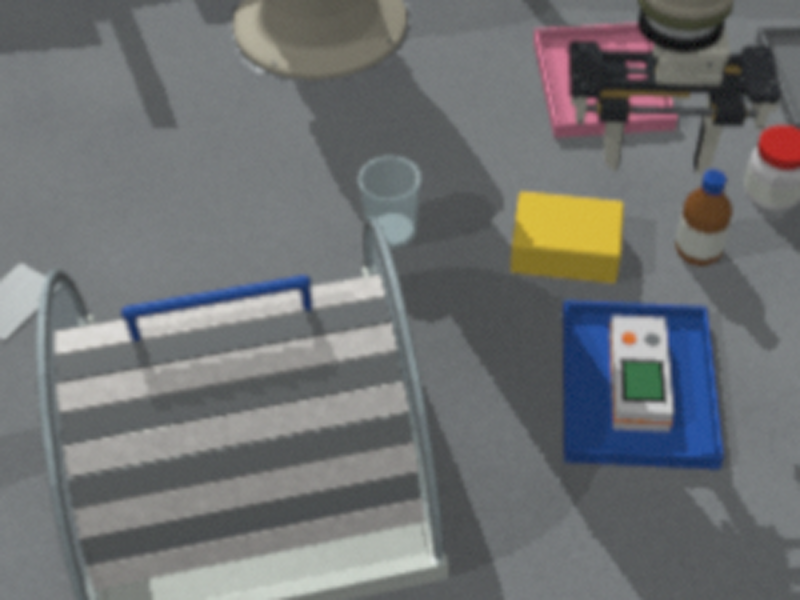

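The logger lies flat and face up in the blue tray at crop (642,370), its face level at z = 0.037. The cover is open, the bystanders are where they were, and the gripper is clear.

```bash
python3 -c "
from bench import close_job
print(close_job())"
```

```text
the job is handed in; nothing more can be done
None
```

I rolled the cover up until it stayed open by itself, unhooked the logger without forcing it, and laid it flat and face up on the floor of the blue tray; I handed the job in at about 25 s.

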